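# Seat the loose bat on the decorating wheel's locating pins

### The arm

A 6-joint arm with a two-finger parallel gripper is mounted at the origin on the work surface. World frame = base frame: x ahead of the robot, y to its left, z up, the work surface at z = 0. Lengths are in m, angles in degrees, forces in N, time in s.
With the tool pointing down it reaches from about 0.4 to 0.825 m from the base axis. Payload 7 kg.
Tool frame: the origin (TCP) lies midway between the tips of the shut fingers; the grasp point (between the pads) lies 19 mm behind it (ctrl.grip_point_offset is the distance from the TCP to the grasp point, in m); x points along the fingers, y is the direction in which the jaws open and shut, and the axes are right-handed (so a half turn about x gives the same grasp; the last joint's range is limited). The gripper opens to 88 mm and grips with 3 to 60 N. Pads are 19 mm wide; open, the fingers measure 130 mm over their backs; the gripper's body (78 mm by 193 mm) begins 47 mm behind the grasp point.
Start: joints at [-50.415, 20.546, 0.682, 0, -70.136, -16.507], TCP at [0.265, -0.621, 0.227] pointing down, gripper open.
Joint ranges: [-176.03, 176.03], [-82.01, 121.73], [-58.28, 71.71], [-173.87, 95.51], [-174.79, -0.11], [-173.66, 173.66]. Speed limits (degrees/s): [136.94, 136.94, 172.46, 180, 180, 180].

### API

Orientations are given as [roll, pitch, yaw] about the fixed x, y, z axes, in that order (R = Rz(yaw) Ry(pitch) Rx(roll)).
In Python, from plant import ctrl gives the robot as it stands.
- The arm moves only by the tool drive_tool, never from a script. Its argument "plan" is a list of rows, each a list of 3 entries, a list of its own where there are three numbers: the shift along the tool's x, y, z in m, then the turn, a rotation vector about the tool's x, y, z in degrees, then the opening, from 0 (shut) to 1 (fully open). In form: [[[dx, dy, dz], [wx, wy, wz], grip], ...]. A call has 1 to 20 rows; each row is the pose to reach, as a shift and turn from the pose measured when the call began, along the tool's axes at that moment; what a row does not reach only later rows make up. A row lasts 1/12 s, in which the tool goes at most 41.7 mm and 7.16 degrees, less where a joint would pass 70% of its speed; a pose out of reach is approached as far as the arm can. A call with a gripper value outside its range is refused whole. The fingers move at their own pace and stop on an object; the grip force is fixed at half the most. Time passes only in rows, so rows that repeat a pose let the fingers close. It gives the time, the measured TCP pose, the force and the opening at its end, in the units of the state.
- ctrl.get_obs(): the state, without advancing time (a new reading comes with each control period).
- ctrl.snapshot(name): name is "side" or "top" or "wrist"; returns the picture (420x560x3 uint8, blue, green, red); there is no depth.
- ctrl.get_calibration(name): a dict with "fx", "fy", "cx", "cy" (pixels), "R" (3x3) and "t" (3): a world point X has camera coordinates R X + t. Camera axes: x right, y down, z forward; pixel columns grow to the right and rows downward; lengths in m; the calibration is good to about 2 mm. A picture is of the moment at which its call begins: read the wrist's pose just before it. get_calibration takes no time and is no camera call; for the wrist camera it gives the pose at the moment of the call.
- ctrl.close_job(): hands the job in, once; it reports no verdict.
Trained networks look in the newest picture that a camera, given by its name, has taken for a name from the list of things; names that differ only in an ending like _2 or _b are one class to them, and where a whole thing is asked for, a point or a joint stands for the part that bears it (a point fixed in the world has none). Each returns a list of dicts, best first, with "confidence" (0 to 1); they miss things now and then, are a little off and sometimes report something else, mostly with a low value. They report only what shows in the picture. A call takes as long as a camera call.
- ctrl.cut_out(camera, name): "pixels" (420x560 bool, what is visible of it) and "pixel" ([column, row] in pixels, amid what is visible of it).
- ctrl.landmark_of(camera, name): "pixel" ([column, row] in pixels: a listed point, or the origin of a listed thing).
The state is a dict: "clock": time; "joint_pos": joint angles; "qvel": joint speeds; "tau": joint torques, N m; "tool_pos": TCP position; "orientation": TCP orientation; "force": force on the tool from outside, world axes, zero at the start; "moment": the same for the moment, N m; "opening": finger opening in m.
Only numpy, scipy, OpenCV 4.12 (cv2) and the standard library are available. Lean on these libraries where they do the work, as an engineer would, in place of code of your own. Each camera call takes 0.05 s, during which the arm holds its last target. There are 200 camera calls.

### The job

The wooden bat on the decorating wheel is lying skewed on top of the wheel head's three locating pins. Slide and turn it, without lifting it off the wheel, until its three holes drop over the pins and it sits flat and fully home on the head. Then let go of it, and leave the saucer, paint jar and brush where they are.

Things in the scene. Friction and masses are not known exactly. Their poses are not given: they have to be found in the camera images.
- wheel_head (a point): Decorating wheel, bolted down, does not turn: dark steel three-armed head on a column and a round foot of radius 80 mm. This point: centre of the head's flat top face, 90 mm above the table; z up, x along one arm, the other arms at 120 and 240 degrees to it. The arms are 28 mm wide and reach 115 mm from the centre, so they show beyond the bat's rim.
- pin_tip (a point): Tip of one of the wheel head's three fixed, upright steel locating pins, one on each arm, 60 mm from the head's centre (this one on its x axis). Each pin is 10 mm in diameter and stands 11 mm above the head's top face; its tip is a half-round dome of 5 mm radius.
- bat_boss (a point): The bat: loose plywood disc, 170 mm across, 12 mm thick, 0.2 to 0.45 kg, with an upright round boss, 40 mm diameter, 40 mm tall, mid-top. This point: boss centre, half-way up, 32 mm above the disc's underside; z up, x towards one hole. It is 43 mm above the head's top face while the disc lies level on the pin tips (as at the start), 32 mm when fully home.
- bat_hole (a point): Lower mouth of one of the bat's three through holes, 14 mm diameter, 60 mm from the bat's centre (this one on its x axis, the others at 120 and 240 degrees), so the bat fits the pins in any of three turns. At the start the bat is up to 17 mm off centre and 28 to 60 degrees from the nearest fitting turn.
- saucer: Loose white porcelain saucer, 150 mm across, 18 mm high, standing on the table; origin under its centre. A bystander.
- paint_jar: Loose amber glass paint jar with a lid, 60 mm across, 75 mm high, standing on the table; origin under its centre. A bystander.
- paintbrush: Loose paintbrush, 190 mm long, lying on the table with its bristles along its x axis; origin on its underside. A bystander.

How it is judged:
By the outcome, as a careful person would: the job done as asked, in the order asked, and still so for the second after the job is handed in, with the robot touching nothing.
It also fails if it takes over 38 s, if anything falls off the work surface, if the arm or the gripper's body presses on something with over 40 N, if the wrist force passes 120 N, or if a joint passes its speed limit or range.

## Working session

There is one attempt and no reset: what is moved stays moved. The work goes in short steps, Python scripts to look and compute and a tool call to move; the robot and the scene stay as the last step left them, time stands still between calls to the robot, and variables do not carry over. Pictures are saved under pics/ and viewed, about 8 in all and at most 12, crops included, and the job is handed in when it is done.

Besides the shell and the picture viewer there is one more tool, called after "Request:" in YAML: its name, and indented under it one key for each argument. drive_tool: Moves the arm, as the interface text tells. Its arguments: {"type":"object","properties":{"plan":{"type":"array","items":{"type":"array"}}},"required":["plan"]}

```bash
mkdir -p pics; cat > h.py <<'E'
import numpy as np, cv2
from plant import ctrl
def ray(cam,px):
    c=ctrl.get_calibration(cam);R=np.array(c['R']);t=np.array(c['t'])
    d=R.T@np.array([(px[0]-c['cx'])/c['fx'],(px[1]-c['cy'])/c['fy'],1.]);return -R.T@t,d
def at_z(cam,px,z):
    o,d=ray(cam,px);return (o+d*(z-o[2])/d[2])
def proj(cam,X):
    c=ctrl.get_calibration(cam);p=np.array(c['R'])@np.array(X)+np.array(c['t']);return [c['fx']*p[0]/p[2]+c['cx'],c['fy']*p[1]/p[2]+c['cy']]
def show(cam,things):
    for n,z in things:
        for r in ctrl.landmark_of(cam,n)[:4]:
            print(cam,n,round(r['confidence'],2),np.round(r['pixel'],1),np.round(at_z(cam,r['pixel'],z),4))
E
python3 - <<'E'
from h import *
o=ctrl.get_obs();print({k:np.round(v,3) for k,v in o.items()})
for c in ('top','side'):
    im=ctrl.snapshot(c);cv2.imwrite(f'pics/{c}0.png',im)
    show(c,[('wheel_head',.09),('pin_tip',.101),('bat_boss',.133),('bat_hole',.101),('saucer',0),('paint_jar',0),('paintbrush',0)])
    k=ctrl.get_calibration(c);print(-np.array(k['R']).T@k['t'],k['fx'])
E
```

```text
{'clock': np.float64(0.0), 'joint_pos': array([-5.0416e+01,  2.0590e+01,  6.3300e-01, -1.8000e-02, -7.0134e+01,
       -1.6508e+01]), 'qvel': array([-0.008,  0.051,  0.036,  0.026,  0.075, -0.047]), 'tau': array([ 0.0000e+00, -5.8272e+01,  2.9305e+01,  6.9970e+00,  7.0000e-03,
       -0.0000e+00]), 'tool_pos': array([ 0.264, -0.621,  0.226]), 'orientation': array([ 95.966,  89.907, 119.036]), 'force': array([1.154, 0.359, 0.343]), 'moment': array([-0.021, -0.003,  0.011]), 'opening': np.float64(0.087)}
top pin_tip 0.6 [279.6 202.8] [ 0.5733 -0.043   0.101 ]
top bat_boss 0.83 [275.8 225. ] [ 0.5187 -0.033   0.133 ]
top bat_hole 0.64 [252.2 243.9] [0.4783 0.0198 0.101 ]
top saucer 0.62 [107.2 220.4] [0.542  0.3877 0.    ]
top paint_jar 0.6 [405.8 254.6] [ 0.4561 -0.3691  0.    ]
top paintbrush 0.83 [409.5 188.4] [ 0.6273 -0.3855  0.    ]
[ 4.35134191e-01 -1.77041740e-04  1.02869086e+00] 405.73938741347473
side bat_boss 0.55 [291.5 206.2] [ 0.5244 -0.0236  0.133 ]
side bat_hole 0.76 [285.6 230.9] [0.4878 0.0336 0.101 ]
side saucer 0.94 [174.9 309.6] [0.5515 0.3901 0.    ]
side paint_jar 0.57 [381.3 190.1] [ 0.4517 -0.3774  0.    ]
side paintbrush 0.65 [345.1 163.1] [ 0.6252 -0.3862  0.    ]
[-0.06224119  0.54144541  1.0767974 ] 429.59448797371334
```

View pics/top0.png

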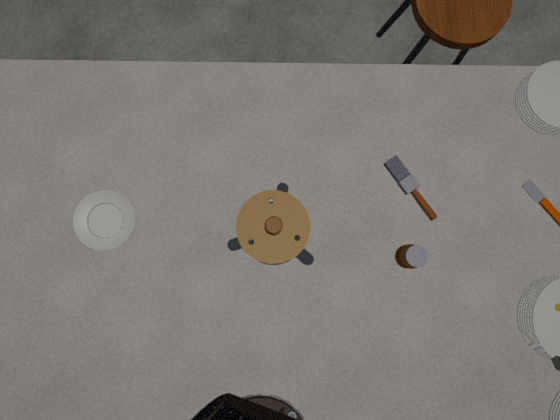

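View pics/side0.png

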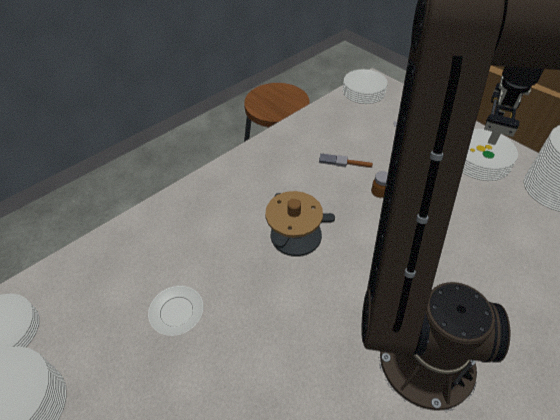

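Top view: bat centred about (273,227), holes near (270,200), (251,242) and (297,238). Arm ends show near (283,187), (233,244) and (307,259). I'll move above it for a close wrist view.

```bash
cat >> h.py <<'E'
from scipy.spatial.transform import Rotation as Ro
def tool():
    o=ctrl.get_obs();return np.array(o['tool_pos']),Ro.from_euler('xyz',o['orientation'],degrees=True)
def shift(target,Rt=None):
    p,R=tool();s=R.inv().apply(np.array(target)-p);w=(R.inv()*Rt).as_rotvec(degrees=True) if Rt is not None else None
    print('shift',np.round(s,4),'rot',None if w is None else np.round(w,2));return s
E
python3 - <<'E'
from h import *
p,R=tool();print(np.round(R.as_matrix(),3))
shift([.5,-.03,.36])
k=ctrl.get_calibration('wrist');print(np.round(-np.array(k['R']).T@k['t'],3),np.round(k['R'],2),k['fx'])
E
```

```text
[[ 0.    -0.392  0.92 ]
 [-0.     0.92   0.392]
 [-1.    -0.     0.   ]]
shift [-0.1334  0.4514  0.4482] rot None
[ 0.186 -0.654  0.384] [[-0.39  0.92  0.  ]
 [ 0.87  0.37  0.31]
 [ 0.29  0.12 -0.95]] 344.77319919019453
```

Request:
drive_tool:
  plan:
    - [[-0.02,0.035,0.02],[0,0,0],1]
    - [[-0.03,0.06,0.05],[0,0,0],1]
    - [[-0.04,0.085,0.08],[0,0,0],1]
    - [[-0.05,0.11,0.11],[0,0,0],1]
    - [[-0.06,0.135,0.14],[0,0,0],1]
    - [[-0.074,0.16,0.17],[0,0,0],1]
    - [[-0.074,0.187,0.2],[0,0,0],1]
    - [[-0.074,0.213,0.23],[0,0,0],1]
    - [[-0.074,0.239,0.26],[0,0,0],1]
    - [[-0.074,0.265,0.29],[0,0,0],1]
    - [[-0.074,0.29,0.32],[0,0,0],1]
    - [[-0.074,0.315,0.35],[0,0,0],1]
    - [[-0.074,0.34,0.38],[0,0,0],1]
    - [[-0.074,0.365,0.41],[0,0,0],1]
    - [[-0.074,0.39,0.44],[0,0,0],1]
    - [[-0.074,0.41,0.47],[0,0,0],1]
    - [[-0.074,0.43,0.5],[0,0,0],1]
    - [[-0.074,0.445,0.522],[0,0,0],1]
    - [[-0.074,0.445,0.522],[0,0,0],1]
    - [[-0.074,0.445,0.522],[0,0,0],1]

```text
clock: 2.47
tool_pos: [0.5708, -0.0056, 0.3]
orientation: [176.0, 89.9, -160.8]
force: [-0.5, -0.1, 1.0]
opening: 0.0876
```

```bash
python3 - <<'E'
from h import *
im=ctrl.snapshot('wrist');cv2.imwrite('pics/w1.png',im)
print(tool()[0])
show('wrist',[('wheel_head',.09),('pin_tip',.101),('bat_boss',.133),('bat_hole',.101)])
E
```

```text
[ 0.57030359 -0.00655505  0.30027583]
wrist pin_tip 0.58 [340.7 110.2] [0.4799 0.0199 0.101 ]
wrist bat_boss 0.91 [281.1 129.4] [ 0.5178 -0.0287  0.133 ]
wrist bat_hole 0.74 [342.7 113.3] [0.4819 0.0229 0.101 ]
```

View pics/w1.png

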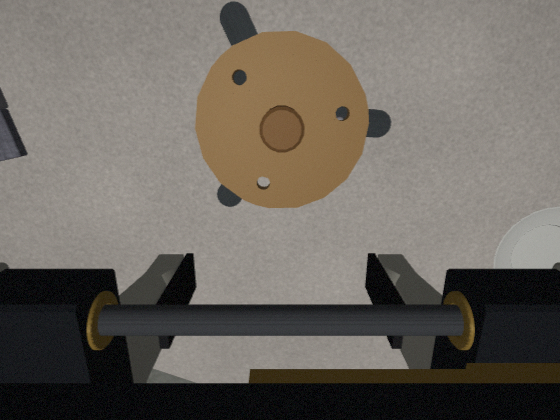

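Wrist view: arm tips near (233,10), (383,123) and (227,198); holes near (239,77), (343,113) and (263,183); boss at (281,129). Next I fit the wheel and bat poses.

```bash
cat >> h.py <<'E'
from scipy.optimize import minimize, least_squares
def P(cam,X):
    c=ctrl.get_calibration(cam);q=np.array(X)@np.array(c['R']).T+np.array(c['t']);return np.c_[c['fx']*q[:,0]/q[:,2]+c['cx'],c['fy']*q[:,1]/q[:,2]+c['cy']]
def ring(c,r,z):
    a=np.linspace(0,2*np.pi,60);return np.c_[c[0]+r*np.cos(a),c[1]+r*np.sin(a),0*a+z]
def fit_bat(cam,holes,ztop,x0):
    X=np.array([at_z(cam,h,ztop)[:2] for h in holes]);c=X.mean(0);v=X-c
    a=np.degrees(np.arctan2(v[:,1],v[:,0]));print('bat',np.round(c,4),'r',np.round(np.hypot(*v.T),4),'yaw',np.round(a,1),np.round((a%120),1))
    return c
def fit_wheel(cam,im,bc,ztop,x0,rows=225,zh=.09):
    g=cv2.cvtColor(im,cv2.COLOR_BGR2GRAY)
    near=np.zeros(g.shape,np.uint8);cv2.fillPoly(near,[P(cam,ring(x0[:2],.14,zh)).astype(np.int32)],255)
    disc=np.zeros_like(near)
    for z in(ztop,ztop-.012):cv2.fillPoly(disc,[P(cam,ring(bc,.087,z)).astype(np.int32)],255)
    near[rows:]=0; ok=(near>0)&(disc==0); m=(g<75)&ok
    def ren(p):
        s=np.zeros(g.shape,np.float32)
        for k in range(3):
            a=np.radians(p[2]+120*k);t=np.linspace(-np.pi/2,np.pi/2,15)
            l=np.r_[[[0,-.014]],np.c_[.101+.014*np.cos(t),.014*np.sin(t)],[[0,.014]]]
            X=np.c_[p[0]+l[:,0]*np.cos(a)-l[:,1]*np.sin(a),p[1]+l[:,0]*np.sin(a)+l[:,1]*np.cos(a),np.full(len(l),zh)]
            cv2.fillPoly(s,[np.round(P(cam,X)*16).astype(np.int32)],1,cv2.LINE_AA,4)
        return s
    f=lambda p:np.abs(ren(p)-m)[ok].sum()
    best=min((minimize(f,x0,method='Nelder-Mead',options=dict(initial_simplex=np.array(x0)+np.array([[0,0,0],[s*.006,0,0],[0,s*.006,0],[0,0,s*6]]),xatol=1e-5,fatol=.1)) for s in(1,-1,.5)),key=lambda r:r.fun)
    print('wheel',np.round(best.x,4),'res',best.fun,'of',m.sum());return best.x,m
E
python3 - <<'E'
from h import *
im=cv2.imread('pics/w1.png');cam='wrist'
for z in(.09,):
  print([np.round(at_z(cam,q,z),3) for q in((233,10),(383,123),(227,198))])
# refine holes: blobs differing from wood inside disc
hs=[]
hsv=cv2.cvtColor(im,cv2.COLOR_BGR2HSV)
for u,v in((239,77),(343,113),(263,183)):
    w=im[v-13:v+14,u-13:u+14].astype(float);ref=np.median(w.reshape(-1,3),0)
    mm=(np.abs(w-ref).sum(2)>45).astype(np.uint8)
    n,l,st,ce=cv2.connectedComponentsWithStats(mm);i=1+np.argmax(st[1:,4]);hs.append((u-13+ce[i][0],v-13+ce[i][1]));print(hs[-1],st[i])
bc=fit_bat(cam,hs,.113,None)
boss=[r for r in ctrl.landmark_of(cam,'bat_boss')][0]['pixel'];print('boss',at_z(cam,boss,.133))
tips=np.array([at_z(cam,q,.09)[:2] for q in((233,10),(383,123),(227,198))]);c=tips.mean(0);a=np.degrees(np.arctan2(*(tips-c).T[::-1]));print(c,a)
x,m=fit_wheel(cam,im,bc,.113,[*c,a[1]])
k=ctrl.get_calibration(cam)
pins=[[x[0]+.06*np.cos(np.radians(x[2]+120*i)),x[1]+.06*np.sin(np.radians(x[2]+120*i)),.101] for i in range(3)];print('pins px',P(cam,np.array(pins)).round())
E
```

```text
[array([ 0.438, -0.112,  0.09 ]), array([0.474, 0.068, 0.09 ]), array([ 0.614, -0.053,  0.09 ])]
(np.float64(239.00515463917526), np.float64(76.71134020618557)) [  6   5  15  17 194]
(np.float64(342.2865497076023), np.float64(113.08771929824562)) [  5   6  15  15 171]
(np.float64(262.9020979020979), np.float64(182.8181818181818)) [  6   6  14  14 143]
bat [ 0.5164 -0.029 ] r [0.0601 0.06   0.0602] yaw [-115.5  124.7    4.6] [4.5 4.7 4.6]
boss [ 0.51794255 -0.02877738  0.133     ]
[ 0.50848608 -0.03259186] [-131.62412573  108.93553543  -11.09872071]
wheel [ 5.098000e-01 -3.270000e-02  1.088474e+02] res 113.0 of 1640
pins px [[340. 122.]
 [253.  59.]
 [248. 166.]]
```

The fit puts the bat at (.5165, -.029) with yaw 4.6° and the wheel at (.5098, -.0327) with yaw -11.1°. That is about -15.8° and (-6.6, -3.7) mm to correct. The 15.8° disagrees with the stated 28–60°, so I'll re-check it once I'm holding the boss. Grasping it now.

Request:
drive_tool:
  plan:
    - [[0.02,0,-0.03],[0,0,0],1]
    - [[0.05,0,-0.058],[0,0,0],1]
    - [[0.085,0,-0.058],[0,0,0],1]
    - [[0.12,0,-0.058],[0,0,0],1]
    - [[0.145,0,-0.058],[0,0,0],1]
    - [[0.165,0,-0.058],[0,0,0],1]
    - [[0.175,0,-0.058],[0,0,0],1]
    - [[0.182,0,-0.058],[0,0,0],1]
    - [[0.182,0,-0.058],[0,0,0],1]
    - [[0.182,0,-0.058],[0,0,0],1]

```text
clock: 3.6
tool_pos: [0.5174, -0.0305, 0.1198]
orientation: [-17.8, 89.9, 5.2]
force: [1.1, -0.6, 0.7]
opening: 0.0876
```

```bash
python3 - <<'E'
from h import *
im=ctrl.snapshot('wrist');cv2.imwrite('pics/w2.png',im)
print(tool()[0],ctrl.get_obs()['joint_pos'])
show('wrist',[('pin_tip',.101),('bat_boss',.133),('bat_hole',.101)])
E
```

```text
[ 0.51764634 -0.03040795  0.12018358] [ 1.83655472e+01  1.14309456e+01 -2.73421806e+01  3.08480169e-02
 -5.10801146e+01 -8.53634263e+01]
wrist bat_boss 0.71 [283.1 287.7] [ 0.5182 -0.0283  0.133 ]
wrist bat_hole 0.6 [392.2 234.6] [0.4814 0.0218 0.101 ]
```

View pics/w2.png

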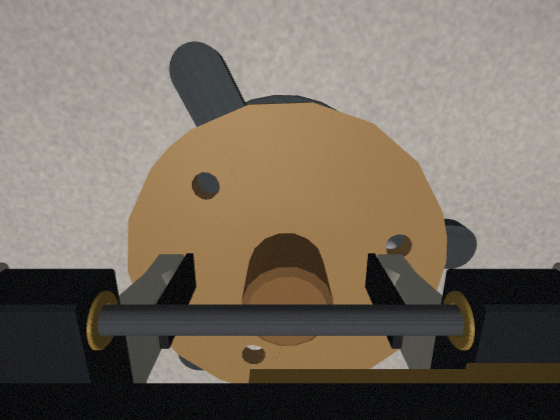

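The fingers straddle the boss. Holes show at (206,185), (399,244) and (253,353), with the boss about 1.5 mm to the +y side of the tool. I'll shift and close.

Request:
drive_tool:
  plan:
    - [[0.001,0.0015,0],[0,0,0],1]
    - [[0.001,0.0015,0],[0,0,0],0.6]
    - [[0.001,0.0015,0],[0,0,0],0.5]
    - [[0.001,0.0015,0],[0,0,0],0.4]
    - [[0.001,0.0015,0],[0,0,0],0.2]
    - [[0.001,0.0015,0],[0,0,0],0]
    - [[0.001,0.0015,0],[0,0,0],0]
    - [[0.001,0.0015,0],[0,0,0],0]
    - [[0.001,0.0015,0],[0,0,0],0]

```text
clock: 4.55
tool_pos: [0.5168, -0.0288, 0.119]
orientation: [-7.4, 89.8, 15.6]
force: [-1.7, 2.5, 0.0]
opening: 0.0399
```

```bash
cat > m.py <<'E'
from h import *
import sys
# holes given as seeds; wheel from arms visible in upper part
def run(name,seeds,zt,wh,rows=250):
    cam='wrist';im=ctrl.snapshot(cam);cv2.imwrite(f'pics/{name}.png',im);o=ctrl.get_obs();print(np.round(o['tool_pos'],4),o['opening'],np.round(o['force'],1))
    hs=[]
    for u,v in seeds:
        w=im[v-20:v+21,u-20:u+21].astype(float);ref=np.median(w.reshape(-1,3),0)
        mm=(np.abs(w-ref).sum(2)>45).astype(np.uint8);n,l,st,ce=cv2.connectedComponentsWithStats(mm);i=1+np.argmax(st[1:,4]);hs.append((u-20+ce[i][0],v-20+ce[i][1]));print(np.round(hs[-1],1),st[i])
    X=np.array([at_z(cam,h,zt)[:2] for h in hs])
    # two holes 1 (yaw y0-120) and 2 (yaw y0+120): solve centre/yaw
    def f(p):
        return np.r_[[X[i]-p[:2]-.06*np.array([np.cos(np.radians(p[2]+s)),np.sin(np.radians(p[2]+s))]) for i,s in enumerate((-120,120))]].ravel()
    b=least_squares(f,[.517,-.029,0],x_scale=[.001,.001,1]);print('bat',np.round(b.x,4),'err',np.round(b.fun*1e3,2))
    x,m=fit_wheel(cam,im,b.x[:2],zt,wh,rows)
    return b.x,x
E
python3 -c "
from m import *
run('w3',[(206,185),(399,244)],.113,[.5098,-.0327,-11.15])"
```

```text
[ 0.5168 -0.0289  0.1191] 0.039113495852702046 [-0.1 -0.1 -0.9]
[199.4 185.4] [  0   7  28  28 620]
[393.8 246.3] [  2  11  27  24 513]
bat [ 0.5172 -0.0283  4.7442] err [-0.02  0.27  0.02 -0.27]
wheel [  0.5108  -0.0306 -11.2566] res 1909.0 of 2443
```

View pics/w3.png

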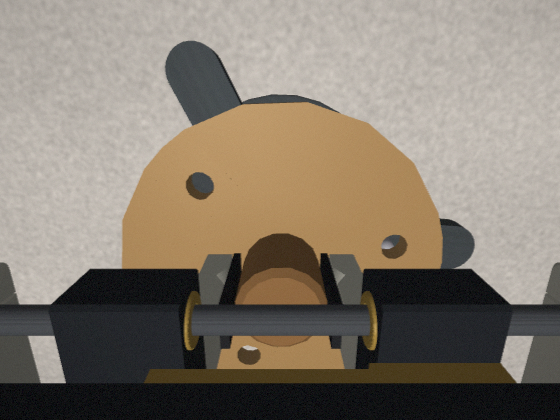

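The boss is held and did not shift. Now I turn and slide the bat at constant height.

Request:
drive_tool:
  plan:
    - [[0,0,-0.002],[4,0,0],0]
    - [[0,0,-0.004],[8,0,0],0]
    - [[0,-0.0005,-0.006],[12,0,0],0]
    - [[0,-0.0005,-0.0073],[15.8,0,0],0]
    - [[0,-0.0005,-0.0073],[15.8,0,0],0]
    - [[0,-0.0005,-0.0073],[15.8,0,0],0]

```text
clock: 5.1
tool_pos: [0.51, -0.0323, 0.1187]
orientation: [10.2, 89.9, 17.5]
force: [-1.4, -0.2, -2.2]
opening: 0.0394
```

```bash
python3 -c "
from m import *
im=ctrl.snapshot('wrist');cv2.imwrite('pics/w4.png',cv2.resize(im[0:390,100:500],None,fx=1.5,fy=1.5));print(tool()[0])"
```

```text
[ 0.51011653 -0.03227298  0.11874704]
```

View pics/w4.png

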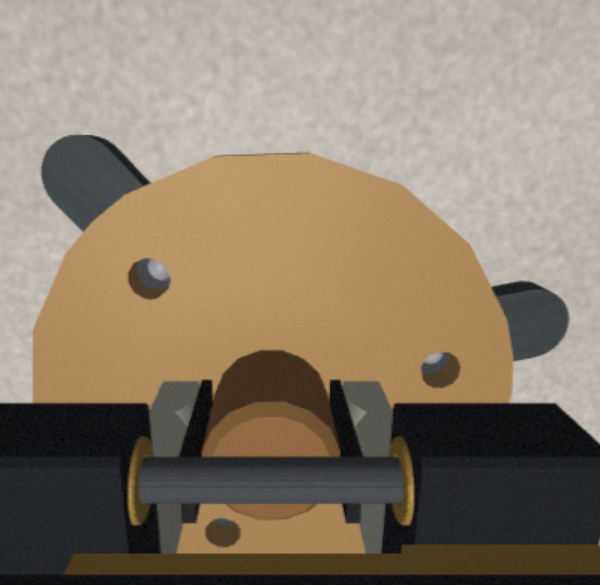

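Pins now show through the holes: bright domes at crop (158,268) and (432,362), in holes at (149,278) and (440,369). I'll overlay the model to get the remaining offset.

```bash
python3 - <<'E'
from m import *
b,_=run('w5',[(199,185),(393,246)],.113,[.5098,-.0327,-11.15],rows=240)
im=cv2.imread('pics/w5.png');S=6
holes=[b[:2]+.06*np.array([np.cos(np.radians(b[2]+s)),np.sin(np.radians(b[2]+s))]) for s in(-120,120)]
out=[]
for h in holes:
    u,v=P('wrist',np.array([[*h,.107]]))[0].astype(int)
    c=cv2.resize(im[v-30:v+30,u-30:u+30],None,fx=S,fy=S,interpolation=cv2.INTER_CUBIC)
    for r,z,col in((.007,.113,(0,255,0)),(.007,.101,(255,0,0)),(.003,.099,(0,0,255)),(.005,.096,(0,0,255))):
        q=(P('wrist',ring(h,r,z))-[u-30,v-30]+.5)*S;cv2.polylines(c,[q.astype(np.int32)],True,col,1)
    out.append(c)
cv2.imwrite('pics/w5z.png',np.hstack(out))
E
```

```text
[ 0.5102 -0.0322  0.1188] 0.03915720570410435 [ 0.4  1.  -2.1]
[198.9 185.5] [  6   7  29  28 615]
[393.4 246.3] [  8   9  26  24 515]
bat [  0.5107  -0.0322 -10.8941] err [ 0.06  0.33 -0.06 -0.33]
wheel [  0.5096  -0.0305 -10.79  ] res 929.0 of 3316
```

View pics/w5z.png

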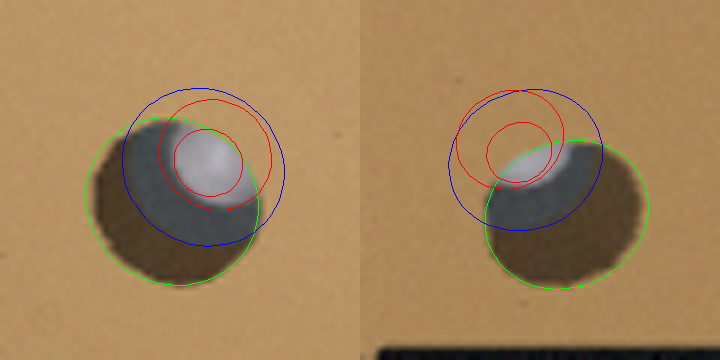

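The pins sit within about 1 mm of the hole centres, against 2 mm clearance. Lowering half-way and checking the force.

Request:
drive_tool:
  plan:
    - [[0.0015,0,0],[0,0,0],0]
    - [[0.003,0,0],[0,0,0],0]
    - [[0.0045,0,0],[0,0,0],0]
    - [[0.006,0,0],[0,0,0],0]
    - [[0.006,0,0],[0,0,0],0]

```text
clock: 5.62
tool_pos: [0.51, -0.0323, 0.1124]
orientation: [8.3, 89.9, 15.6]
force: [-1.0, -0.5, -2.5]
opening: 0.0393
```

Request:
drive_tool:
  plan:
    - [[0.0015,0,0],[0,0,0],0]
    - [[0.003,0,0],[0,0,0],0]
    - [[0.0045,0,0],[0,0,0],0]
    - [[0.005,0,0],[0,0,0],0]
    - [[0.0053,0,0],[0,0,0],0]

```text
clock: 6.03
tool_pos: [0.51, -0.0323, 0.1082]
orientation: [-1.0, 89.9, 6.3]
force: [-7.2, 1.2, 12.4]
opening: 0.0395
```

Contact came after about 10.6 mm of the expected 11 mm. I'll release and retreat for a look.

Request:
drive_tool:
  plan:
    - [[0,0,0],[0,0,0],0.6]
    - [[0,0,0],[0,0,0],0.8]
    - [[0,0,0],[0,0,0],1]
    - [[0,0,0],[0,0,0],1]
    - [[0,0,0],[0,0,0],1]
    - [[0,0,0],[0,0,0],1]
    - [[-0.02,0,0],[0,0,0],1]
    - [[-0.05,0,0],[0,0,0],1]
    - [[-0.085,0,0],[0,0,0],1]
    - [[-0.12,0,0.02],[0,0,0],1]
    - [[-0.15,0,0.045],[0,0,0],1]
    - [[-0.17,0,0.06],[0,0,0],1]
    - [[-0.17,0,0.06],[0,0,0],1]
    - [[-0.17,0,0.06],[0,0,0],1]

```text
clock: 7.2
tool_pos: [0.57, -0.0244, 0.2787]
orientation: [6.9, 89.8, 14.2]
force: [0.0, -1.1, -1.5]
opening: 0.0876
```

```bash
python3 - <<'E'
from m import *
im=ctrl.snapshot('wrist');p=tool()[0];print(p)
boss=ctrl.landmark_of('wrist','bat_boss')[0];print(boss,at_z('wrist',boss['pixel'],.122))
x=[.5098,-.0327,-11.15]
c=cv2.resize(im[0:260,130:440],None,fx=2.5,fy=2.3)[:600]
cv2.imwrite('pics/w6.png',cv2.resize(im[0:240,130:440],None,fx=2.5,fy=2.5))
s=ctrl.snapshot('side');cv2.imwrite('pics/s6.png',cv2.resize(s[170:270,230:370],None,fx=5,fy=5,interpolation=cv2.INTER_CUBIC))
t=ctrl.snapshot('top')
for n in('saucer','paint_jar','paintbrush'):
    for r in ctrl.landmark_of('top',n)[:1]: print(n,r['pixel'])
# tests of rim radius and hole radius vs height
g=cv2.imread('pics/w6.png')
print(P('wrist',np.array([[*x[:2],.102],[*x[:2],.142]])))
E
```

```text
[ 0.56885642 -0.02454723  0.27757104]
{'pixel': [277.6, 127.9], 'confidence': 0.67} [ 0.51031321 -0.03446055  0.122     ]
paint_jar [402.8, 256.2]
paintbrush [411.8, 188.1]
[[279.846974   125.11547931]
 [279.79585919 129.0198781 ]]
```

View pics/w6.png

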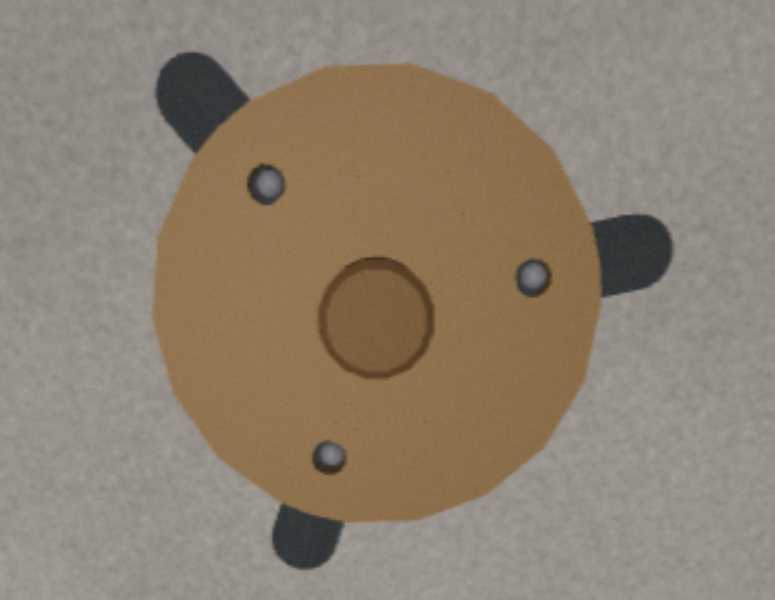

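View pics/s6.png

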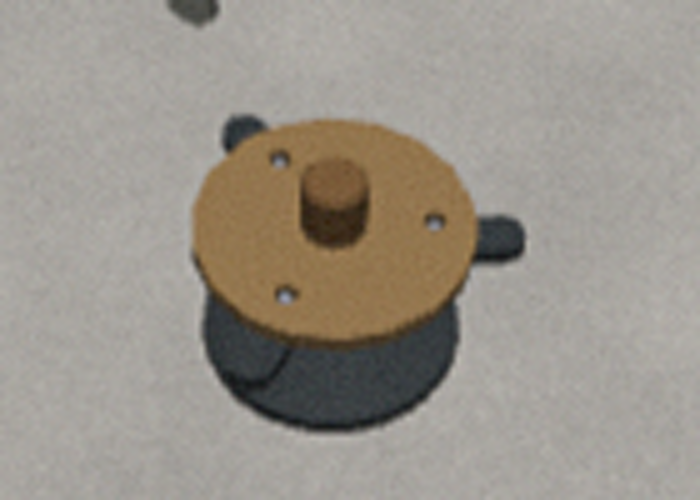

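Pins show in all three holes: (236,74), (343,111) and (262,183) in full-frame pixels. One numeric check of the height and tilt from the hole triangle.

```bash
python3 - <<'E'
from h import *
im=ctrl.snapshot('wrist');hs=[]
for u,v in((236,74),(343,111),(262,183)):
    w=im[v-13:v+14,u-13:u+14].astype(float);ref=np.median(w.reshape(-1,3),0)
    mm=(np.abs(w-ref).sum(2)>40).astype(np.uint8);n,l,st,ce=cv2.connectedComponentsWithStats(mm);i=1+np.argmax(st[1:,4]);hs.append((u-13+ce[i][0],v-13+ce[i][1]));print(np.round(hs[-1],1),st[i])
for z in(.102,.107,.113): fit_bat('wrist',hs,z,None)
# full pose of the hole triangle: heights of three holes
O,D=zip(*[ray('wrist',h) for h in hs]);s=.06*3**.5
f=lambda z:[np.linalg.norm((O[i]+D[i]*(z[i]-O[i][2])/D[i][2])-(O[j]+D[j]*(z[j]-O[j][2])/D[j][2]))-s for i,j in((0,1),(1,2),(2,0))]
print('hole heights',least_squares(f,[.105]*3).x)
E
```

```text
[236.2  75.3] [  6   6  16  17 206]
[343.4 112.8] [  6   7  16  16 185]
[261.5 184.8] [  6   8  14  14 154]
bat [ 0.5109 -0.032 ] r [0.06   0.0599 0.06  ] yaw [-130.9  109.1  -10.9] [109.1 109.1 109.1]
bat [ 0.5105 -0.0321] r [0.0591 0.059  0.0591] yaw [-130.9  109.1  -10.9] [109.1 109.1 109.1]
bat [ 0.51   -0.0321] r [0.058 0.058 0.058] yaw [-130.9  109.1  -10.9] [109.1 109.1 109.1]
hole heights [0.10265948 0.10132083 0.1017866 ]
```

Top face measures 102 mm and is level, so the bat is fully home. Handing in.

```bash
python3 -c "
from plant import ctrl
print(ctrl.close_job())"
```

```text
the job is handed in; nothing more can be done
None
```

The bat is fully home on the wheel head, released, with the arm clear of it. I gripped the boss, turned the bat about −15.8° and slid it about 7 mm. I then lowered it roughly 10.6 mm onto the pins, with about 12 N of contact at the end, and let go. The clock read about 7 s when the arm finished moving, against the 38 s limit.

**Seating:** in the last wrist picture all three pins show inside the holes. The top face at the three holes measures 102.7, 101.3 and 101.8 mm, where 102 mm is home and level. The bat's yaw of −10.9° matches the wheel's −11.1°.

**Disagreements:**
- The starting misalignment measured about 16°, not the stated 28–60°. The seated fit bears out the measurement.
- The wheel fit made while I held the bat was contaminated by the wheel's round foot, so I used the earlier overhead fit.

**Bystanders:** the paint jar and brush were detected within 3 px of their starting places. The saucer was not detected in that last check, but the arm never went near it.

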